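Free the winch pawl and wind the drum back onto its stop

ROBOT

A 6-joint arm with a two-finger parallel gripper is mounted at the origin on a cart in front of the work surface, level with it; the furniture and walls round the work are solid. World frame = base frame: x ahead of the robot, y to its left, z up, the work surface at z = 0. Lengths are in m, angles in rad, forces in N, time in s.
With the tool pointing down it reaches from about 0.275 to 1 m from the base axis. Payload 8.4 kg.
Tool frame: the origin (TCP) lies between the finger pads; the fingertips stand 17 mm ahead of it and the grasp point (between the pads) lies 2 mm behind it; z points along the fingers, y is the line along which they close (so a half turn about z gives the same grasp; the last joint's range is limited). The gripper opens to 85 mm and grips with 20 to 120 N. Pads are 22 mm wide; open, the fingers measure 114 mm over their backs; the gripper's body (76 mm by 85 mm) begins 54 mm behind the grasp point. The pads swing forward as they close: fully open they stand 13 mm farther back than shut.
Start: joints at [-1.297, 0.353, 1.633, -0, 1.155, -0.002], TCP at [0.17, -0.601, 0.214] pointing down, gripper open.
Joint ranges: [-2.63, 2.63], [-0.92, 2.1], [0.06, 2.66], [-1.3, 4.44], [0, 2.69], [-3.02, 3.02]. Speed limits (rad/s): [2.22, 2.22, 2.79, 3.14, 3.14, 3.14].

INTERFACE

Orientations are given as [roll, pitch, yaw] about the fixed x, y, z axes, in that order (R = Rz(yaw) Ry(pitch) Rx(roll)).
In Python, from plant import state, capture, finish_job gives the robot as it stands. The module is installed in compiled form; this text tells all that it offers.
- The arm moves only by the shell command python3 -m inch 'ROWS' [OPENING] [FORCE]. ROWS is JSON, one flat list of numbers, 6 for each row, row after row: the shift along the tool's x, y, z in units of 25 mm (1.0 is 25 mm), then the turn, a rotation vector about the tool's x, y, z in units of 6 degrees (1.0 is 6 degrees). A call has 1 to 8 rows; each row is the pose to reach, as a shift and turn from the pose commanded when the call began, along the tool's axes at that moment; what a row does not reach only later rows make up. A row lasts 1/8 s, in which the tool goes at most 62.5 mm and 10.7 degrees, less where a joint would pass 70% of its speed; a pose out of reach is approached as far as the arm can. A call with a gripper value outside its range is refused whole. OPENING is the opening, from 0 (shut) to 1 (fully open), set as the call begins (- or left out, the last holds). The fingers move at their own pace and stop on an object; FORCE is the grip in N (left out, the last holds). Time passes only in rows, so rows that repeat a pose let the fingers close. It gives the time, the measured TCP pose, the force, the opening and the grip force at its end, in the units of the state.
- state(): the state, without advancing time (a new reading comes with each control period).
- capture(name): name is "scene" or "top" or "wrist"; returns a dict with "img" (384x512x3 uint8, red, green, blue), "depth" (384x512 float32, m along the optical axis (not along the pixel's ray), 0 where there is no reading), "camera_matrix" (3x3 intrinsics, pixels), "extrinsics" (4x4, takes a point from world to camera coordinates). Camera axes: x right, y up, looking along -z (the intrinsics and any distortion apply to the point x, -y, -z); pixel columns grow to the right and rows downward; lengths in m; the calibration is good to about 2 mm. A picture is of the moment at which its call begins.
- finish_job(): hands the job in; it is judged then, once.
The state is a dict: "time": time; "joints": joint angles; "qvel": joint speeds; "tau": joint torques, N m; "position": TCP position; "eef_rot": TCP orientation; "force": force on the tool from outside, world axes, zero at the start; "moment": the same for the moment, N m; "gripper_width": finger opening in m; "grip_force": force on a finger pad.
Only numpy, scipy, OpenCV 4.12 (cv2) and the standard library are available. Lean on these libraries where they do the work, as an engineer would, in place of code of your own. Each camera call takes 0.05 s, during which the arm holds its last target. There are 200 camera calls.

TASK

Lift the brass pawl of the blue bench winch off its ratchet wheel and throw it right over so that it stays back by itself, then bring the crank back over the top towards the robot until its arm is felt to press lightly on the sprung stop, and finally swing the pawl forward again so that it lies on the ratchet teeth. Never force the crank against the engaged pawl or hard onto the stop; leave the crank resting on the stop and the tin, box and collet where they are.

Things in the scene. Friction and masses are not known exactly. Their poses are not given: they have to be found in the camera images.
- winch: blue bench winch, fixed. Origin: centre of the underside of its 200x130x10 mm base; +x points away from the robot, z up. Drum axis along y at x 0, z 100 mm. Crank on the +y side; 16-tooth ratchet wheel (radius 46) and pawl on the -y side (y -46 to -58). Cheeks reach z 134, the pawl bracket z 162 at x -52. The wheel runs back when its top moves to -x; the engaged pawl blocks that.
- drum: drum with ratchet wheel and crank; origin on its axis, z along the crank. Friction drag up to 0.2 N m (about 3 N at the grip). It starts with the crank 20 to 55 deg to the +x side of upright. Running back, the crank arm (crank_arm) meets a rubber plunger (stop_plunger) on a yellow adjustable stop, 45 mm from the axis, when the crank is 20 to 50 deg past upright to -x; where exactly is not known.
- crank_grip (a point): centre of the free-spinning black crank grip, 22 mm diameter, 56 long along the winch's y, at winch y +88 mm, 75 mm from the drum axis. Pinch it or push it with loosely set fingers from above. The stop's spring is 5 N/mm: press till the crank takes 0.4 to 0.6 N m more than the drag (5 to 8 N at the grip); 4 N at the plunger is enough, over 22 N is too hard. The drag then keeps it there.
- lift_pin (a point): middle of the red lift pin of the pawl, 12 mm diameter, 50 mm long along the winch's y (y -58 to -108), middle at y -86. It turns round the pawl's pivot, which lies at winch x -52, z 150 mm: with the pawl at 0 the pin is 46 mm to +x of the pivot and 4 mm above it; as the pawl lifts it goes up, over the pivot and down towards -x. Pinch it from above, fingers closing along winch x.
- pawl (a joint): angle of the brass pawl (rad): 0 to 0.12 lying on the ratchet teeth, grows as it is lifted, about 1.5 straight up and in balance, 2.3 thrown right over against its end stop towards -x. It is held by its weight alone: it falls forward from below 1.1 and stays back from above 2. Engaged, it must not be loaded with more than 40 N by the wheel (about 20 N at the grip).
- tin: bystander: round white grease tin with green lid, 70 mm diameter, 47 high, on the bench on the crank side; origin under its centre
- box: bystander: flat white and yellow insert box, 47x69x18 mm, on the bench behind the winch; origin under its centre
- collet: bystander: small steel spring collet, 26 mm diameter, 32 high, standing in front of the winch; origin under its centre

How it is judged:
On the way, in this order (a step that is already met when the one before it is completed fails the run):
1. the pawl has been thrown over and stays back (value of joint pawl above 1.95 rad and contact force between the fingers and pawl below 0.1 N), for 0.3 s.
2. the crank arm presses on the sprung stop with at least 4 N (contact force between crank_arm and stop_plunger above 4 N), for 0.2 s.
At the end, for the whole second after the job is handed in: the pawl lies on the ratchet teeth (joint below 0.2 rad), the crank arm still rests on the stop plunger (at least 0.3 N) and the drum is at rest (value of joint pawl below 0.2 rad and contact force between crank_arm and stop_plunger above 0.3 N and angular speed of drum below 0.05 rad/s); the robot touches nothing.
It fails at once if the crank is forced onto the stop with more than 22 N (contact force between crank_arm and stop_plunger above 22 N).
It fails at once if the drum is forced against the engaged pawl with more than 40 N (contact force between drum and pawl above 40 N).
It fails at once if a bystander is moved by more than 20 mm (distance of any of tin, box, collet from where it was at the start of the episode above 0.02 m).
It also fails if it takes over 72 s, if anything falls off the work surface, if the arm or the gripper's body presses on something with over 40 N, if the wrist force passes 120 N, or if a joint passes its speed limit or range.

## Working session

There is one attempt and no reset: what is moved stays moved. The work goes in short steps, Python scripts to look and compute and a shell command to move; the robot and the scene stay as the last step left them, time stands still between calls to the robot, and variables do not carry over. Pictures are saved under pics/ and viewed, at most 10 in all, crops included, and the job is handed in when it is done.

```bash
mkdir -p pics; cat > h.py <<'E'
import numpy as np, cv2
from plant import state, capture, finish_job
def grab(n,f):
    c=capture(n); cv2.imwrite('pics/'+f+'.png',c['img'][:,:,::-1]); np.savez('pics/'+f+'.npz',**c); return c
def load(f): return np.load('pics/'+f+'.npz')
def cloud(c):
    d=c['depth']; K=c['camera_matrix']; v,u=np.mgrid[:d.shape[0],:d.shape[1]]
    p=np.stack([(u-K[0,2])/K[0,0]*d,-(v-K[1,2])/K[1,1]*d,-d],-1)
    E=np.linalg.inv(c['extrinsics']); return p@E[:3,:3].T+E[:3,3]
E
python3 - <<'E'
from h import *
a=grab('scene','s0');b=grab('top','t0')
cv2.imwrite('pics/both.png',cv2.resize(np.hstack([a['img'],b['img']])[:,:,::-1],(800,300)))
s=state();print({k:np.round(v,3) for k,v in s.items()})
E
```

```text
{'time': np.float64(0.1), 'joints': array([-1.297,  0.354,  1.634, -0.   ,  1.155, -0.002]), 'qvel': array([ 0.   , -0.002, -0.003,  0.002, -0.   , -0.   ]), 'tau': array([ 0.0000e+00, -6.0636e+01, -3.4282e+01, -0.0000e+00,  4.0000e-03,
        0.0000e+00]), 'position': array([ 0.17 , -0.601,  0.214]), 'eef_rot': array([-3.14 ,  0.   ,  0.276]), 'force': array([ 0.773, -0.457, -1.311]), 'moment': array([0.049, 0.001, 0.   ]), 'grip_force': np.float64(0.0), 'gripper_width': np.float64(0.085)}
```

View pics/s0.png

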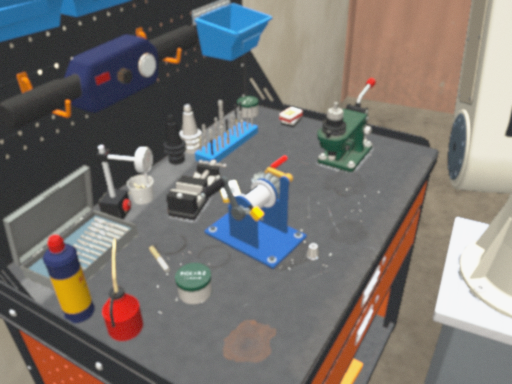

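View pics/t0.png

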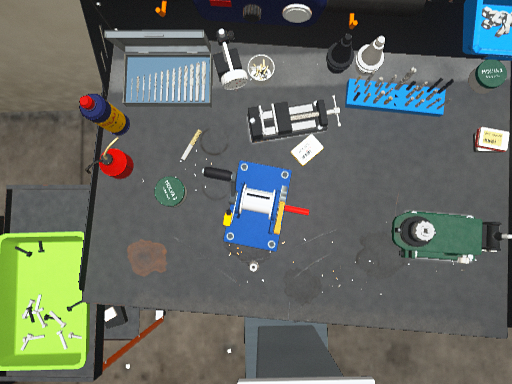

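The top view shows the winch near (258,205), the grip at (216,173), the red pin at (297,210), the yellow stop at (228,216), the tin at (170,191), the box at (308,150) and the collet at (253,267). Next I measure the winch pose from the base.

```bash
python3 - <<'E'
from h import *
c=load('t0');P=cloud(c);h=cv2.cvtColor(c['img'],cv2.COLOR_RGB2HSV)
sub=np.zeros(h.shape[:2],bool);sub[150:265,195:325]=1
blue=sub&(h[...,0]>100)&(h[...,0]<125)&(h[...,1]>150)
base=blue&(P[...,2]>.0)&(P[...,2]<.022)
q=P[base];print(len(q),np.median(q[:,2]))
r=cv2.minAreaRect((q[:,:2]*1000).astype(np.float32));print('base',r)
up=blue&(P[...,2]>.1);print('cheeks',P[up].min(0),P[up].max(0))
red=sub&((h[...,0]<8)|(h[...,0]>172))&(h[...,1]>150);q=P[red];print('red',len(q),np.median(q,0),q.min(0),q.max(0))
x=cv2.minAreaRect((q[:,:2]*1000).astype(np.float32));print(x)
blk=np.zeros_like(sub);blk[160:185,200:233]=1
q=P[blk&(P[...,2]>.1)];print('grip',len(q),np.median(q,0),q.min(0),q.max(0));print(cv2.minAreaRect((q[:,:2]*1000).astype(np.float32)))
for n,(u,v) in dict(tin=(170,191),box=(308,150),col=(253,267)).items(): print(n,P[v,u])
img=c['img'][140:280,190:330];cv2.imwrite('pics/z.png',cv2.resize(img[...,::-1],(600,600),interpolation=cv2.INTER_CUBIC))
E
```

```text
2587 0.009698788966163163
base ((559.3853759765625, 101.01829528808594), (129.50839233398438, 199.01983642578125), 77.39649200439453)
cheeks [0.47802744 0.05292711 0.10490602] [0.60211176 0.16621432 0.9844926 ]
red 150 [0.53469257 0.02020482 0.16278166] [ 0.52548149 -0.02119288 -0.00331474] [0.55559163 0.04642752 0.16689865]
((540.8810424804688, 12.908641815185547), (63.7214469909668, 27.384929656982422), 77.10226440429688)
grip 318 [0.61037804 0.17764228 0.17493678] [0.47802744 0.09451355 0.15867254] [0.62626607 0.21075393 0.9844926 ]
((562.6132202148438, 137.24954223632812), (183.91883850097656, 45.807857513427734), 40.79050827026367)
tin [0.59447201 0.30343023 0.04459206]
box [ 0.68816316 -0.02462796  0.01709635]
col [ 0.41177246  0.1153598  -0.00157315]
```

View pics/z.png

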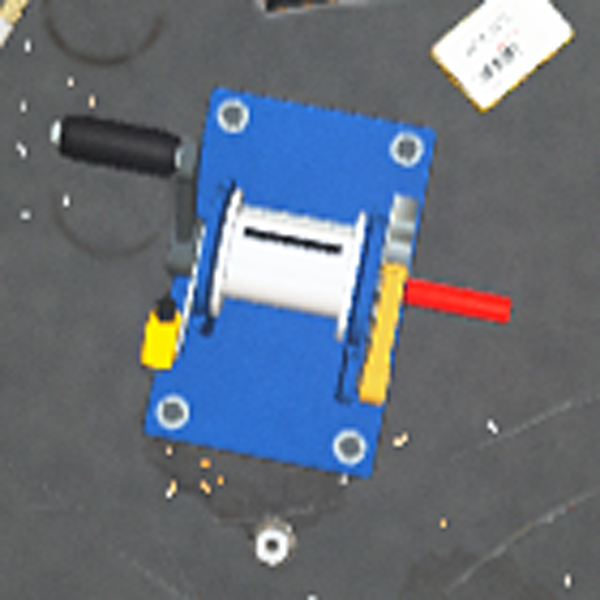

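The crop confirms it: grip at (120,145), pin from (405,290) to (510,308), yellow stop with its plunger just in front of the crank arm at (165,320). The pin is lying on the wheel. Next I refine the yaw, pin and grip positions.

```bash
python3 - <<'E'
from h import *
c=load('t0');P=cloud(c);h=cv2.cvtColor(c['img'],cv2.COLOR_RGB2HSV);g=h[...,2]
def ln(m,n):
    q=P[m];d=cv2.fitLine((q[:,:2]*1000).astype(np.float32),cv2.DIST_HUBER,0,.01,.01).ravel()
    t=(q[:,:2]*1000-d[2:])@d[:2]; print(n,len(q),'ang',np.degrees(np.arctan2(d[1],d[0])),'mid',d[2:]+d[:2]*(t.min()+t.max())/2,'len',np.ptp(t),'ztop',np.percentile(q[:,2],[50,95]))
sub=np.zeros(g.shape,bool);sub[195:225,280:325]=1
red=sub&((h[...,0]<8)|(h[...,0]>172))&(h[...,1]>150)&(abs(P[...,2]-.16)<.012);ln(red,'pin')
b=np.zeros_like(sub);b[160:185,200:232]=1
ln(b&(g<75)&(P[...,2]>.15)&(P[...,2]<.19),'grip')
y=np.zeros_like(sub);y[205:235,215:240]=1
m=y&(abs(h[...,0].astype(int)-25)<8)&(h[...,1]>150);print('stop',P[m].min(0),P[m].max(0))
yaw=np.radians(-12)
for yd in(-11,-12,-12.6):
  yw=np.radians(yd);R=np.array([[np.cos(yw),-np.sin(yw)],[np.sin(yw),np.cos(yw)]]);print(yd,[559.4,101]+R@[-6,-86],[559.4,101]+R@[40,88])
R=np.array([[np.cos(yaw),-np.sin(yaw)],[np.sin(yaw),np.cos(yaw)]])
s=(P[m][:,:2]*1000-[559.4,101])@R;print('stop winch',s.min(0),s.max(0))
E
```

```text
pin 138 ang 77.725365 mid [534.12595553  21.84041659] len 49.32710982876311 ztop [0.16298467 0.16630075]
grip 279 ang 74.67779 mid [610.05250862 178.20785133] len 58.79168761327543 ztop [0.17495745 0.17783383]
stop [ 0.47802744  0.09451355 -0.00762188] [0.53791333 0.18571398 0.9844926 ]
-11 [537.1006633  17.7249162] [615.45627893 179.75083233]
-12 [535.65070899  18.12677648] [616.82213282 178.76052123]
-12.6 [534.78418067  18.38001792] [617.63327572 178.15494539]
stop winch [-78.24576957 -23.26301079] [-36.12412831  75.95863829]
```

```bash
cat > u.py <<'E'
import sys,numpy as np
from scipy.spatial.transform import Rotation as R
from plant import state
# target in WINCH coords (mm) of the grasp point, -> units; yaw of winch -12.4
s=state();W=R.from_euler('z',-12.4,degrees=True);o=np.array([559.4,101,0])
T=R.from_euler('xyz',s['eef_rot']);p=s['position']*1000
G=R.from_euler('xyz',[np.pi,0,np.radians(77.6)])
print('t %.2f grasp now (winch)'%s['time'],np.round(W.inv().apply(p-T.apply([0,0,2])-o),1),'F winch',np.round(W.inv().apply(s['force']),1),'w %.1f gf %.1f'%(s['gripper_width']*1e3,s['grip_force']))
rv=np.degrees((T.inv()*G).as_rotvec())/6
for a in sys.argv[1:]:
    g=W.apply(np.array(eval(a),float))+o+G.apply([0,0,2])
    print(a,np.round(T.inv().apply(g-p)/25,2),np.round(rv,2))
E
python3 -m inch '[20.73,-19.73,-1.84,0,0,-10.3,20.73,-19.73,-1.84,0,0,-10.3,20.73,-19.73,-1.84,0,0,-10.3,20.73,-19.73,-1.84,0,0,-10.3,20.73,-19.73,-1.84,0,0,-10.3,20.73,-19.73,-1.84,0,0,-10.3,20.73,-19.73,-1.84,0,0,-10.3,20.73,-19.73,-1.84,0,0,-10.3]' 0.5
python3 u.py '[-7,-91,230]'
```

```text
time: 1.1
position: [0.4249, -0.1701, 0.2464]
eef_rot: [3.141, 0.0, 1.354]
force: [-0.3, -0.6, -0.1]
gripper_width: 0.0426
grip_force: 0.0
t 1.10 grasp now (winch) [ -73.2 -293.6  248.4] F winch [-0.2 -0.6 -0.1] w 42.6 gf 0.0
[-7,-91,230] [8.11 2.65 0.74] [ 0.  0. -0.]
```

```bash

python3 -m inch '[8.1,2.65,0.75,0,0,0,8.1,2.65,0.75,0,0,0,8.1,2.65,0.75,0,0,0,8.1,2.65,0.75,0,0,0,8.1,2.65,0.75,0,0,0,8.1,2.65,0.75,0,0,0]' 0.5
python3 u.py '[-7,-91,157.5]'
python3 - <<'E'
from h import *
grab('wrist','w0')
E
```

```text
time: 1.85
position: [0.5318, 0.0111, 0.2273]
eef_rot: [-3.141, 0.001, 1.355]
force: [-0.6, 0.3, -0.1]
gripper_width: 0.0425
grip_force: 0.0
t 1.85 grasp now (winch) [ -7.6 -93.7 229.3] F winch [-0.7  0.1 -0.1] w 42.5 gf 0.0
[-7,-91,157.5] [0.11 0.03 2.87] [-0.01  0.01  0.  ]
```

View pics/w0.png

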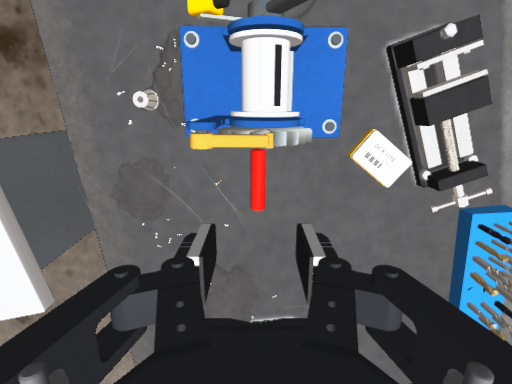

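The wrist view shows the pin at columns 250–266, centred between the fingertips (209 and 302). It is aligned, so I descend and pinch.

```bash
python3 - <<'E'
from h import *
c=load('w0');P=cloud(c);h=cv2.cvtColor(c['img'],cv2.COLOR_RGB2HSV)
m=((h[...,0]<8)|(h[...,0]>172))&(h[...,1]>170);m[:140]=0;m[220:]=0;m[:,:240]=0;m[:,280:]=0
q=P[m]*1000;print(len(q),q.mean(0),q[:,2].max());a=np.radians(12.4);W=np.array([[np.cos(a),-np.sin(a)],[np.sin(a),np.cos(a)]])
w=(q[:,:2]-[559.4,101])@W.T;print(w.min(0),w.max(0))
E
python3 -m inch '[0.1,0.03,1.2,0,0,0,0.1,0.03,2.4,0,0,0,0.1,0.03,2.87,0,0,0,0.1,0.03,2.87,0,0,0,0.1,0.03,2.87,0,0,0]'
python3 u.py '[-7,-91,157.5]'
```

```text
859 [534.53068235  21.80364264 161.35897962] 387.326681152962
[ -12.72378519 -169.90911404] [  3.52473847 -24.56587038]
time: 2.52
position: [0.5344, 0.0136, 0.1569]
eef_rot: [3.14, -0.0, 1.354]
force: [-0.5, 0.1, 0.5]
gripper_width: 0.0424
grip_force: 0.0
t 2.52 grasp now (winch) [ -5.6 -90.8 158.9] F winch [-0.5  0.   0.5] w 42.4 gf 0.0
[-7,-91,157.5] [-0.01 -0.06  0.05] [ 0.01 -0.   -0.  ]
```

```bash
python3 -m inch '[0,0,0,0,0,0,0,0,0,0,0,0,0,0,0,0,0,0,0,0,0,0,0,0,0,0,0,0,0,0]' 0.0 25
python3 u.py
python3 -m inch '[0,-0.2,-0.6,0,0,0,0,-0.68,-1.16,0,0,0,0,-1.33,-1.49,0,0,0,0,-1.88,-1.56,0,0,0,0,-2.42,-1.46,0,0,0,0,-2.91,-1.2,0,0,0,0,-3.12,-1.03,0,0,0,0,-3.12,-1.03,0,0,0]'
python3 u.py
python3 -c "
from h import *
grab('wrist','w1')"
```

```text
time: 3.15
position: [0.5337, 0.0139, 0.1557]
eef_rot: [-3.141, 0.0, 1.354]
force: [0.7, 0.6, 0.1]
gripper_width: -0.0001
grip_force: 0.0
t 3.15 grasp now (winch) [ -6.4 -90.6 157.7] F winch [0.5 0.7 0.1] w -0.1 gf 0.0
time: 4.15
position: [0.457, 0.0307, 0.1809]
eef_rot: [-3.141, 0.0, 1.355]
force: [0.0, -0.1, -0.7]
gripper_width: -0.0
grip_force: 0.0
t 4.15 grasp now (winch) [-84.9 -90.7 182.9] F winch [ 0.1 -0.  -0.7] w -0.0 gf 0.0
```

View pics/w1.png

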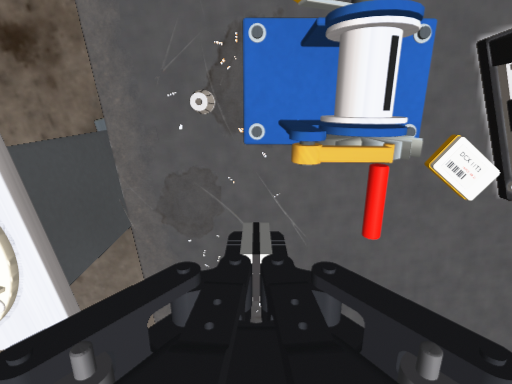

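The pinch missed: the fingers shut empty, and the pawl is unchanged at (293–395,155). I re-measure the pin with both wrist pictures.

```bash
python3 - <<'E'
from h import *
a=np.radians(12.4);W=np.array([[np.cos(a),-np.sin(a)],[np.sin(a),np.cos(a)]])
for f,(r0,r1,c0,c1) in dict(w0=(140,220,240,280),w1=(155,250,350,400),t0=(195,225,280,325)).items():
    c=load(f);P=cloud(c);h=cv2.cvtColor(c['img'],cv2.COLOR_RGB2HSV)
    m=((h[...,0]<8)|(h[...,0]>172))&(h[...,1]>170);n=np.zeros_like(m);n[r0:r1,c0:c1]=m[r0:r1,c0:c1]
    q=P[n]*1000;w=(q[:,:2]-[559.4,101])@W.T
    print(f,np.percentile(w,[3,50,97],axis=0).round(1).tolist(),np.percentile(q[:,2],[10,50,90]).round(1))
    C=np.linalg.inv(c['extrinsics'])[:3,3]*1000;print('cam',(C[:2]-[559.4,101])@W.T,C[2])
    if f=='w1':
        m=np.zeros_like(m);m[225:240,240:272]=1;q=P[m]*1000;w=(q[:,:2]-[559.4,101])@W.T;print('tips',np.median(w,0),np.median(q[:,2]))
E
python3 u.py
```

```text
w0 [[-12.6, -106.4], [-7.0, -82.2], [-2.0, -59.2]] [161.2 163.6 164.8]
cam [ -8.44557368 -24.56587038] 387.326681152962
w1 [[-13.3, -107.9], [-9.2, -81.7], [72.9, -58.5]] [160.2 163.3 164.8]
cam [-85.72340153 -21.52603728] 340.99784384189684
tips [-86.03243184 -79.62893041] 213.93448425633545
t0 [[-12.2, -106.4], [-7.3, -83.5], [13.7, -59.2]] [159.7 162.9 165. ]
cam [-78.08145765 -23.80869797] 984.4925982884533
t 4.20 grasp now (winch) [-84.3 -90.6 183.2] F winch [0.4 0.1 0.4] w -0.1 gf 0.0
```

```bash
python3 - <<'E'
from h import *
a=np.radians(12.4);W=np.array([[np.cos(a),-np.sin(a)],[np.sin(a),np.cos(a)]])
for f,col in (('w1',250),('w0',209),('w0',302)):
    P=cloud(load(f))*1000
    for r in range(216,262,4):
        p=P[r,col];print(f,r,((p[:2]-[559.4,101])@W.T).round(1),p[2].round(1),end=' | ')
    print()
c=load('w0');print(c['camera_matrix'],c['extrinsics'].round(3))
E
```

```text
w1 216 [ -93.6 -157.5] -1.9 | w1 220 [ -93.6 -162.5] -0.6 | w1 224 [-88.8 -79.5] 205.8 | w1 228 [-88.8 -80.2] 209.0 | w1 232 [-88.7 -79.6] 215.0 | w1 236 [-88.5 -79.2] 220.1 | w1 240 [-88.5 -79.7] 223.3 | w1 244 [-88.4 -80.1] 226.3 | w1 248 [-88.3 -79.6] 230.9 | w1 252 [-88.2 -79.5] 234.6 | w1 256 [-88.2 -80.6] 235.8 | w1 260 [-88.1 -78.9] 241.9 | 
w0 216 [ -76.3 -178.9] -1.3 | w0 220 [ -76.5 -185. ] -1.1 | w0 224 [-32.2 -82.4] 252.5 | w0 228 [-31.6 -82.8] 256.4 | w0 232 [-30.8 -82.8] 261.2 | w0 236 [-30.  -82.5] 266.1 | w0 240 [-30. -84.] 267.1 | w0 244 [-30.1 -86.3] 266.6 | w0 248 [-30.1 -87.9] 267.4 | w0 252 [-30.  -89.5] 268.2 | w0 256 [-30.  -91.2] 268.7 | w0 260 [-30.1 -93.3] 268.8 | 
w0 216 [  57.4 -178.5] -0.5 | w0 220 [  57.7 -184.6] -0.6 | w0 224 [ 14.7 -82.5] 252.1 | w0 228 [ 13.9 -82.4] 257.3 | w0 232 [ 13.3 -82.6] 261.6 | w0 236 [ 12.4 -82.1] 266.8 | w0 240 [ 12.7 -84.7] 265.6 | w0 244 [ 12.7 -86.3] 266.5 | w0 248 [ 12.7 -88.1] 267.0 | w0 252 [ 12.7 -89.9] 267.4 | w0 256 [ 12.8 -92. ] 267.4 | w0 260 [ 12.6 -93.3] 268.7 | 
[[289.12012678   0.         255.73904288]
 [  0.         289.12012678 186.70868663]
 [  0.           0.           1.        ]] [[ 0.977 -0.215 -0.001 -0.516]
 [ 0.206  0.94  -0.273 -0.081]
 [ 0.06   0.267  0.962 -0.426]
 [ 0.     0.     0.     1.   ]]
```

```bash
python3 - <<'E'
from h import *
c=grab('scene','s1');P=cloud(c)*1000;a=np.radians(12.4);W=np.array([[np.cos(a),-np.sin(a)],[np.sin(a),np.cos(a)]])
w=(P[...,:2]-[559.4,101])@W.T
m=(abs(w[...,0]+84)<25)&(abs(w[...,1]+90)<18)&(P[...,2]>100)&(P[...,2]<320)
q=np.c_[w[m],P[m][:,2]];print(len(q),np.percentile(q[:,2],[0,5,20,50]) if len(q) else'')
print(np.argwhere(m).min(0),np.argwhere(m).max(0))
r,k=np.argwhere(m).mean(0).astype(int)
im=c['img'][120:320,180:400][...,::-1];cv2.imwrite('pics/s1z.png',cv2.resize(im,(770,600)[::1],interpolation=cv2.INTER_CUBIC))
E
```

```text
813 [197.51930014 207.23571486 226.90738346 256.89007339]
[105 298] [158 324]
```

View pics/s1z.png

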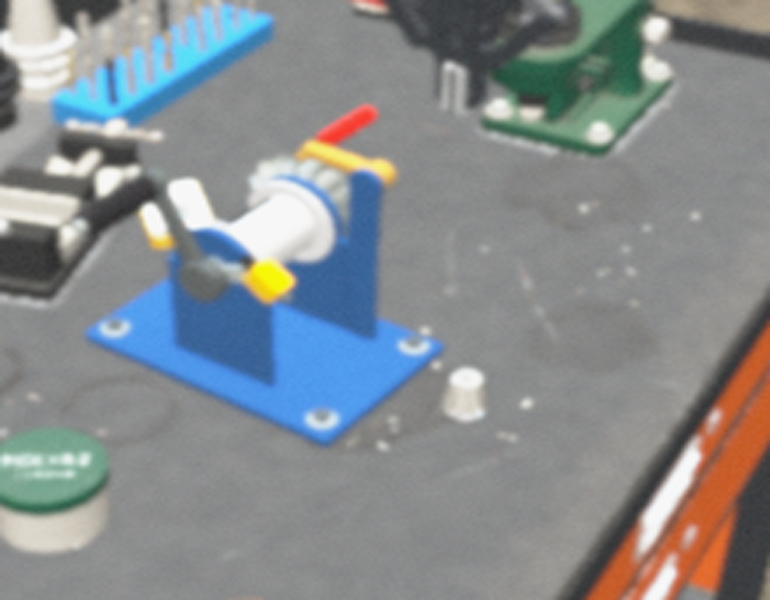

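The scene view shows the shut fingertips at crop (452,105). Both cameras put them near z 204 mm, where the state implies 164. So the real fingertips sit about 40 mm higher than the stated TCP suggests, which explains the missed grip. I'll correct my tool offset in the helper and try again, checking the grip this time.

```bash
sed -i 's/\[0,0,2\]/[0,0,42]/g' u.py
python3 u.py '[-7,-89,205]' '[-7,-89,158]'
```

```text
t 4.25 grasp now (winch) [-84.  -90.5 223.4] F winch [-0.4  0.5 -0.2] w 0.0 gf 0.0
[-7,-89,205] [0.06 3.08 0.74] [0. 0. 0.]
[-7,-89,158] [0.06 3.08 2.62] [0. 0. 0.]
```

```bash

python3 -m inch '[0.06,1.5,0,0,0,0,0.06,3.08,0,0,0,0,0.06,3.08,0.7,0,0,0,0.06,3.08,0.7,0,0,0,0.06,3.08,1.7,0,0,0,0.06,3.08,2.6,0,0,0,0.06,3.08,2.6,0,0,0,0.06,3.08,2.6,0,0,0]' 0.5
python3 u.py '[-7,-89,158]'
python3 -m inch '[0,0,0,0,0,0,0,0,0,0,0,0,0,0,0,0,0,0,0,0,0,0,0,0,0,0,0,0,0,0]' 0.0 25
python3 u.py
```

```text
time: 5.25
position: [0.5331, 0.0157, 0.1174]
eef_rot: [3.141, -0.0, 1.355]
force: [-0.4, -0.2, -0.2]
gripper_width: 0.0426
grip_force: 0.0
t 5.25 grasp now (winch) [ -7.4 -89.  159.4] F winch [-0.3 -0.3 -0.2] w 42.6 gf 0.0
[-7,-89,158] [-0.    0.01  0.05] [ 0. -0.  0.]
time: 5.88
position: [0.5342, 0.0155, 0.1171]
eef_rot: [3.139, -0.0, 1.354]
force: [4.7, -1.6, 5.0]
gripper_width: 0.011
grip_force: 24.8
t 5.88 grasp now (winch) [ -6.3 -89.  159.1] F winch [ 5.  -0.5  5. ] w 11.0 gf 24.8
```

Gripped (11 mm, 25 N). Now the arc.

```bash

python3 -m inch '[0,-0.2,-0.6,0,0,0,0,-0.68,-1.16,0,0,0,0,-1.33,-1.49,0,0,0,0,-1.33,-1.49,0,0,0]'
python3 u.py
python3 -m inch '[0,-0.55,-0.07,0,0,0,0,-1.09,0.03,0,0,0,0,-1.58,0.29,0,0,0,0,-1.72,0.4,0,0,0,0,-1.72,0.4,0,0,0]'
python3 u.py
```

```text
time: 6.38
position: [0.5038, 0.0224, 0.1568]
eef_rot: [3.133, -0.001, 1.355]
force: [5.4, -4.4, 18.4]
gripper_width: 0.0111
grip_force: 25.7
t 6.38 grasp now (winch) [-37.8 -88.7 198.8] F winch [ 6.2 -3.1 18.4] w 11.1 gf 25.7
time: 7.0
position: [0.4578, 0.0324, 0.1433]
eef_rot: [-3.14, -0.0, 1.354]
force: [1.9, 4.3, 1.8]
gripper_width: 0.0111
grip_force: 25.4
t 7.00 grasp now (winch) [-84.4 -88.8 185.3] F winch [0.9 4.6 1.8] w 11.1 gf 25.4
```

```bash

python3 -m inch '[0,0,0,0,0,0,0,0,0,0,0,0,0,0,0,0,0,0,0,0,-1,0,0,0,0,0,-2.4,0,0,0,0,0,-2.4,0,0,0]' 0.5
python3 u.py '[33,95,235]'
python3 - <<'E'
from h import *
c=grab('wrist','w2');P=cloud(c)*1000;h=cv2.cvtColor(c['img'],cv2.COLOR_RGB2HSV)
a=np.radians(12.4);W=np.array([[np.cos(a),-np.sin(a)],[np.sin(a),np.cos(a)]])
m=((h[...,0]<8)|(h[...,0]>172))&(h[...,1]>170)&(P[...,2]>120)
q=P[m];w=(q[:,:2]-[559.4,101])@W.T;print(len(q),np.median(w,0),np.median(q[:,2]))
E
```

```text
time: 7.75
position: [0.4602, 0.0319, 0.206]
eef_rot: [3.138, -0.001, 1.354]
force: [0.2, 0.3, 0.3]
gripper_width: 0.0428
grip_force: 0.0
t 7.75 grasp now (winch) [-82.2 -88.8 248. ] F winch [0.2 0.3 0.3] w 42.8 gf 0.0
[33,95,235] [7.35 4.6  0.54] [ 0.04 -0.01 -0.  ]
1198 [-86.76373917 -81.69335934] 186.99097945505838
```

The pawl stays back (pin at winch x −87, z 181, so about 2.3 rad). Next I move over the crank grip and measure it.

```bash

python3 -m inch '[2,1.3,0,0,0,0,4,2.6,0,0,0,0,6,3.8,0,0,0,0,7.35,4.6,0.5,0,0,0,7.35,4.6,0.5,0,0,0,7.35,4.6,0.5,0,0,0]'
python3 u.py '[34,95,166]'
python3 - <<'E'
from h import *
c=grab('wrist','w3');P=cloud(c)*1000
a=np.radians(12.4);W=np.array([[np.cos(a),-np.sin(a)],[np.sin(a),np.cos(a)]])
w=(P[...,:2]-[559.4,101])@W.T;z=P[...,2]
m=(abs(w[...,0]-34)<30)&(w[...,1]>60)&(w[...,1]<125)&(z>150)&(z<185)&(c['img'].max(-1)<110)
q=np.c_[w[m],z[m]];print(len(q),np.percentile(q,[2,50,98],axis=0).round(1).tolist())
E
```

```text
time: 8.55
position: [0.6091, 0.186, 0.1899]
eef_rot: [-3.139, 0.002, 1.355]
force: [-0.2, 0.3, -0.1]
gripper_width: 0.0427
grip_force: 0.0
t 8.55 grasp now (winch) [ 30.4  93.8 231.9] F winch [-0.2  0.3 -0.1] w 42.7 gf 0.0
[34,95,166] [0.06 0.15 2.64] [-0.02  0.02  0.  ]
2500 [[24.1, 62.3, 167.8], [34.2, 91.0, 175.9], [44.6, 115.3, 178.3]]
```

View pics/w3.png

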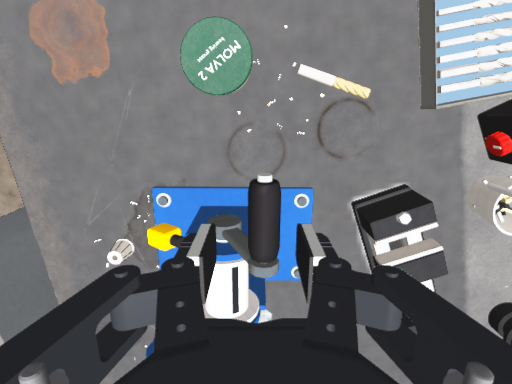

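The wrist view shows the grip at (264,220) between the fingertips, and the yellow stop at (165,237). Grip centre is x 34, z 167, so the crank is at 27° with r 75, which agrees. Next I descend and pinch.

```bash

python3 -m inch '[0.06,0.15,1.2,0,0,0,0.06,0.15,2.4,0,0,0,0.06,0.15,2.6,0,0,0,0.06,0.15,2.6,0,0,0]'
python3 u.py '[34.2,95,166.8]'
python3 -m inch '[0,0,0,0,0,0,0,0,0,0,0,0,0,0,0,0,0,0,0,0,0,0,0,0,0,0,0,0,0,0]' 0.0 25
python3 u.py
```

```text
time: 9.1
position: [0.6144, 0.1869, 0.127]
eef_rot: [3.141, -0.0, 1.354]
force: [0.1, 0.7, -0.0]
gripper_width: 0.0428
grip_force: 0.0
t 9.10 grasp now (winch) [ 35.2  95.6 169. ] F winch [-0.1  0.7 -0. ] w 42.8 gf 0.0
[34.2,95,166.8] [-0.03 -0.04  0.09] [ 0.   -0.   -0.01]
time: 9.72
position: [0.6154, 0.1874, 0.1276]
eef_rot: [3.139, -0.001, 1.355]
force: [-0.3, -1.3, 5.2]
gripper_width: 0.0213
grip_force: 24.8
t 9.72 grasp now (winch) [ 36.1  96.4 169.6] F winch [-0.  -1.4  5.2] w 21.3 gf 24.8
```

```bash

python3 -m inch '[0,-0.25,-0.11,0,0,0,0,-0.49,-0.2,0,0,0,0,-1.0,-0.31,0,0,0,0,-1.52,-0.32,0,0,0,0,-1.99,-0.26,0,0,0,0,-1.99,-0.26,0,0,0,0,-1.99,-0.26,0,0,0]'
python3 u.py
```

```text
time: 10.6
position: [0.5652, 0.1987, 0.1343]
eef_rot: [-3.141, -0.001, 1.354]
force: [-6.2, 0.8, 14.6]
gripper_width: 0.0213
grip_force: 25.7
t 10.60 grasp now (winch) [-15.3  96.6 176.3] F winch [-6.2 -0.6 14.6] w 21.3 gf 25.7
```

```bash
cat > chk.py <<'E'
import sys,numpy as np
from scipy.spatial.transform import Rotation as R
from plant import state
s=state();W=R.from_euler('z',-12.4,degrees=True)
p=W.inv().apply(s['position']*1000-[559.4,101,0])+[-1,0,39];F=W.inv().apply(s['force'])
th=np.arctan2(p[0],p[2]-100);t=np.array([-np.cos(th),0,np.sin(th)]);r=np.array([np.sin(th),0,np.cos(th)])
f=-F@t
print('t %.2f th %.1f r %.1f resist %.1f radial %.1f gf %.1f'%(s['time'],np.degrees(th),np.hypot(p[0],p[2]-100),f,F@r,s['grip_force']))
sys.exit(f>float(sys.argv[1]))
E
python3 chk.py 6 && 
python3 -m inch '[0,-0.1,-0.04,0,0,0,0,-0.1,-0.04,0,0,0,0,-0.1,-0.04,0,0,0]' >/dev/null; python3 chk.py 6 &&
python3 -m inch '[0,-0.1,0.03,0,0,0,0,-0.1,0.03,0,0,0,0,-0.1,0.03,0,0,0]' >/dev/null; python3 chk.py 6
```

```text
t 10.60 th -12.6 r 75.1 resist -2.9 radial 15.6 gf 25.7
t 10.60 th -12.6 r 75.1 resist -2.9 radial 15.6 gf 25.7
t 10.60 th -12.6 r 75.1 resist -2.9 radial 15.6 gf 25.7False
False
False
```

```bash
sed -i 's/sys.exit(\(.*\))$/sys.exit(int(\1))/' chk.py
python3 -m inch '[0,-0.1,-0.04,0,0,0,0,-0.1,-0.04,0,0,0,0,-0.1,-0.04,0,0,0]' >/dev/null; python3 chk.py 6 &&
python3 -m inch '[0,-0.1,0.03,0,0,0,0,-0.1,0.03,0,0,0,0,-0.1,0.03,0,0,0]' >/dev/null; python3 chk.py 6
```

```text
t 10.97 th -13.9 r 75.3 resist 1.3 radial 5.6 gf 25.6
t 11.35 th -15.7 r 75.3 resist 1.8 radial 6.6 gf 25.7
```

```bash

python3 -m inch '[0,-0.1,0.0,0,0,0,0,-0.1,0.0,0,0,0,0,-0.1,0.0,0,0,0]' >/dev/null; python3 chk.py 5 &&
python3 -m inch '[0,-0.1,0.036,0,0,0,0,-0.1,0.036,0,0,0,0,-0.1,0.036,0,0,0]' >/dev/null && python3 chk.py 5 &&
python3 -m inch '[0,-0.1,0.038,0,0,0,0,-0.1,0.038,0,0,0,0,-0.1,0.038,0,0,0]' >/dev/null && python3 chk.py 5 &&
python3 -m inch '[0,-0.1,0.04,0,0,0,0,-0.1,0.04,0,0,0,0,-0.1,0.04,0,0,0]' >/dev/null && python3 chk.py 5 &&
python3 -m inch '[0,-0.095,0.044,0,0,0,0,-0.095,0.044,0,0,0,0,-0.095,0.044,0,0,0]' >/dev/null && python3 chk.py 5
```

```text
t 11.72 th -17.9 r 75.5 resist 1.8 radial -3.4 gf 25.1
t 12.10 th -19.9 r 75.5 resist 1.0 radial -2.6 gf 25.1
t 12.47 th -21.9 r 75.4 resist 1.1 radial -2.4 gf 25.1
t 12.85 th -23.9 r 75.5 resist 1.2 radial -2.1 gf 25.1
t 13.22 th -25.9 r 75.4 resist 0.9 radial -2.7 gf 25.1
```

```bash

python3 -m inch '[0,-0.093,0.047,0,0,0,0,-0.093,0.047,0,0,0,0,-0.093,0.047,0,0,0]' >/dev/null; python3 chk.py 3 &&
python3 -m inch '[0,-0.092,0.05,0,0,0,0,-0.092,0.05,0,0,0,0,-0.092,0.05,0,0,0]' >/dev/null && python3 chk.py 3 &&
python3 -m inch '[0,-0.09,0.053,0,0,0,0,-0.09,0.053,0,0,0,0,-0.09,0.053,0,0,0]' >/dev/null && python3 chk.py 3 &&
python3 -m inch '[0,-0.088,0.057,0,0,0,0,-0.088,0.057,0,0,0,0,-0.088,0.057,0,0,0]' >/dev/null && python3 chk.py 3 &&
python3 -m inch '[0,-0.087,0.06,0,0,0,0,-0.087,0.06,0,0,0,0,-0.087,0.06,0,0,0]' >/dev/null && python3 chk.py 3 &&
python3 -m inch '[0,-0.084,0.063,0,0,0,0,-0.084,0.063,0,0,0,0,-0.084,0.063,0,0,0]' >/dev/null && python3 chk.py 3 &&
python3 -m inch '[0,-0.082,0.066,0,0,0,0,-0.082,0.066,0,0,0,0,-0.082,0.066,0,0,0]' >/dev/null && python3 chk.py 3
```

```text
t 13.60 th -27.8 r 75.5 resist 1.6 radial -2.2 gf 25.1
t 13.97 th -29.8 r 75.4 resist 1.3 radial -2.3 gf 25.1
t 14.35 th -31.8 r 75.4 resist 0.5 radial -3.2 gf 25.1
t 14.72 th -33.7 r 75.4 resist 0.4 radial -3.8 gf 25.1
t 15.10 th -35.1 r 75.4 resist 3.8 radial -2.8 gf 25.3
```

Contact at about −34.5°. Now smaller steps, up to roughly 7 N.

```bash

python3 -m inch '[0,-0.043,0.031,0,0,0,0,-0.043,0.031,0,0,0,0,-0.043,0.031,0,0,0]' >/dev/null; python3 chk.py 6.3 &&
python3 -m inch '[0,-0.043,0.031,0,0,0,0,-0.043,0.031,0,0,0,0,-0.043,0.031,0,0,0]' >/dev/null && python3 chk.py 6.3 &&
python3 -m inch '[0,-0.043,0.031,0,0,0,0,-0.043,0.031,0,0,0,0,-0.043,0.031,0,0,0]' >/dev/null && python3 chk.py 6.3
```

```text
t 15.47 th -35.5 r 75.4 resist 5.9 radial -2.0 gf 25.4
t 15.85 th -36.2 r 75.3 resist 7.1 radial -1.7 gf 25.6
```

```bash

python3 -m inch '[0,0,0,0,0,0,0,0,0,0,0,0,0,0,0,0,0,0]' >/dev/null; python3 chk.py 9
python3 -m inch '[0,0.035,-0.025,0,0,0,0,0.035,-0.025,0,0,0]' >/dev/null; python3 chk.py 2.5 ||
python3 -m inch '[0,0.035,-0.025,0,0,0,0,0.035,-0.025,0,0,0]' >/dev/null; python3 chk.py 2.5 || 
python3 -m inch '[0,0.025,-0.018,0,0,0,0,0.025,-0.018,0,0,0]' >/dev/null; python3 chk.py 2.5
```

```text
t 16.23 th -36.1 r 75.3 resist 7.2 radial -1.9 gf 25.6
t 16.48 th -36.0 r 75.4 resist 5.3 radial -3.0 gf 25.3
t 16.73 th -35.5 r 75.4 resist 3.0 radial -2.2 gf 25.2
t 16.98 th -35.3 r 75.4 resist 2.2 radial -2.7 gf 25.1
```

```bash

python3 -m inch '[0,0,0,0,0,0,0,0,0,0,0,0,0,0,0,0,0,0,0,0,-1.4,0,0,0,0,0,-2.8,0,0,0,0,0,-3.6,0,0,0,0,0,-3.6,0,0,0,0,0,-3.6,0,0,0]' 0.5
python3 u.py '[-84.5,-89,246]'
python3 - <<'E'
from h import *
c=grab('wrist','w4');P=cloud(c)*1000
a=np.radians(12.4);W=np.array([[np.cos(a),-np.sin(a)],[np.sin(a),np.cos(a)]])
w=(P[...,:2]-[559.4,101])@W.T;z=P[...,2]
m=(abs(w[...,0]+44)<22)&(w[...,1]>80)&(w[...,1]<120)&(z>150)&(z<185)&(c['img'].max(-1)<110)
q=np.c_[w[m],z[m]];print(len(q),np.percentile(q,[2,50,98],axis=0).round(1).tolist())
E
```

```text
time: 17.98
position: [0.5374, 0.2039, 0.2115]
eef_rot: [-3.14, 0.001, 1.354]
force: [-0.1, -0.4, 0.4]
gripper_width: 0.0425
grip_force: 0.0
t 17.98 grasp now (winch) [-43.5  95.8 253.5] F winch [-0.1 -0.4  0.4] w 42.5 gf 0.0
[-84.5,-89,246] [-7.39 -1.64  0.31] [-0.01  0.01  0.  ]
1350 [[-52.7, 80.8, 162.8], [-43.1, 99.2, 171.1], [-32.6, 115.7, 173.6]]
```

View pics/w4.png

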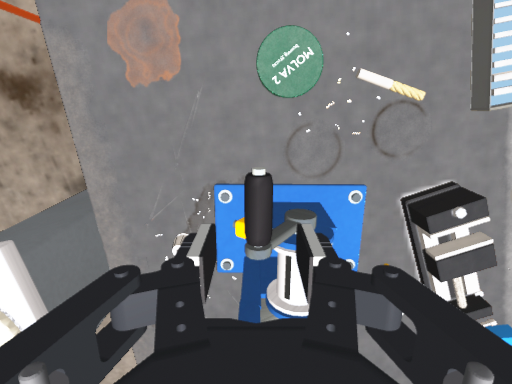

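The wrist view shows the grip at (258,205), winch x −43, z 162.6, or about −34.7°. The crank stayed on the stop. Now back to the pawl pin.

```bash

python3 -m inch '[-2,-0.4,0,0,0,0,-4,-0.9,0,0,0,0,-6,-1.3,0,0,0,0,-7.4,-1.65,0.3,0,0,0,-7.4,-1.65,0.3,0,0,0,-7.4,-1.65,0.3,0,0,0]'
python3 u.py '[-85,-89,184]'
```

```text
time: 18.77
position: [0.4582, 0.0326, 0.2047]
eef_rot: [-3.141, -0.0, 1.354]
force: [-0.4, 0.6, -0.1]
gripper_width: 0.0429
grip_force: 0.0
t 18.77 grasp now (winch) [-84.1 -88.5 246.7] F winch [-0.5  0.5 -0.1] w 42.9 gf 0.0
[-85,-89,184] [-0.02 -0.03  2.51] [-0.01 -0.   -0.01]
```

```bash

python3 -m inch '[0,0,1.2,0,0,0,0,0,2.2,0,0,0,0,0,2.5,0,0,0,0,0,2.5,0,0,0]'
python3 u.py
python3 -m inch '[0,0,0,0,0,0,0,0,0,0,0,0,0,0,0,0,0,0,0,0,0,0,0,0,0,0,0,0,0,0]' 0.0 25
python3 u.py
```

```text
time: 19.27
position: [0.4582, 0.0329, 0.1424]
eef_rot: [-3.141, 0.0, 1.355]
force: [-0.4, -0.3, 0.3]
gripper_width: 0.0431
grip_force: 0.0
t 19.27 grasp now (winch) [-84.1 -88.3 184.4] F winch [-0.3 -0.4  0.3] w 43.1 gf 0.0
time: 19.9
position: [0.4571, 0.0328, 0.1431]
eef_rot: [-3.14, -0.001, 1.354]
force: [-4.5, 3.3, 5.6]
gripper_width: 0.0108
grip_force: 24.6
t 19.90 grasp now (winch) [-85.2 -88.6 185.1] F winch [-5.1  2.3  5.6] w 10.8 gf 24.6
```

```bash

python3 -m inch '[0,0.26,-0.22,0,0,0,0,0.75,-0.48,0,0,0,0,1.29,-0.58,0,0,0,0,1.84,-0.51,0,0,0,0,1.84,-0.51,0,0,0]'
python3 u.py
python3 -m inch '[0,0.65,0.33,0,0,0,0,1.03,0.73,0,0,0,0,1.24,1.15,0,0,0,0,1.27,1.25,0,0,0,0,1.27,1.25,0,0,0]'
python3 u.py
```

```text
time: 20.52
position: [0.5045, 0.0222, 0.156]
eef_rot: [3.139, -0.0, 1.354]
force: [0.5, -0.7, 7.3]
gripper_width: 0.011
grip_force: 24.9
t 20.52 grasp now (winch) [-36.8 -88.8 198. ] F winch [ 0.6 -0.6  7.3] w 11.0 gf 24.9
time: 21.15
position: [0.5335, 0.0156, 0.1236]
eef_rot: [-3.141, 0.0, 1.354]
force: [-3.5, 0.2, 1.0]
gripper_width: 0.0113
grip_force: 24.9
t 21.15 grasp now (winch) [ -7.  -88.9 165.6] F winch [-3.4 -0.5  1. ] w 11.3 gf 24.9
```

```bash

python3 -m inch '[0,0.01,0.1,0,0,0,0,0.01,0.1,0,0,0]' && python3 u.py
python3 -m inch '[0,0,0,0,0,0,0,0,0,0,0,0,0,0,0,0,0,0,0,0,-1.2,0,0,0,0,0,-2.4,0,0,0,0,0,-3,0,0,0,0,0,-3,0,0,0]' 0.5
python3 u.py
python3 - <<'E'
from h import *
a=np.radians(12.4);W=np.array([[np.cos(a),-np.sin(a)],[np.sin(a),np.cos(a)]])
c=grab('wrist','w5');P=cloud(c)*1000;h=cv2.cvtColor(c['img'],cv2.COLOR_RGB2HSV)
m=((h[...,0]<8)|(h[...,0]>172))&(h[...,1]>170)&(P[...,2]>120)
q=P[m];w=(q[:,:2]-[559.4,101])@W.T;print(len(q),np.median(w,0),np.median(q[:,2]))
c=grab('top','t1');P=cloud(c)*1000
for n,(u,v) in dict(tin=(170,191),box=(308,150),col=(253,267)).items(): print(n,P[v,u],abs(c['img'][v-3:v+4,u-3:u+4].astype(int)-load('t0')['img'][v-3:v+4,u-3:u+4]).mean())
c=grab('scene','s2');im=c['img'][120:320,180:400][...,::-1];cv2.imwrite('pics/s2z.png',cv2.resize(im,(660,600),interpolation=cv2.INTER_CUBIC))
E
```

```text
time: 21.4
position: [0.5339, 0.0156, 0.1215]
eef_rot: [-3.141, 0.0, 1.355]
force: [-4.1, 0.9, 0.6]
gripper_width: 0.0112
grip_force: 25.1
t 21.40 grasp now (winch) [ -6.5 -88.9 163.5] F winch [-4.2 -0.1  0.6] w 11.2 gf 25.1
time: 22.28
position: [0.5349, 0.0156, 0.1973]
eef_rot: [3.14, -0.0, 1.354]
force: [0.6, -0.2, 0.6]
gripper_width: 0.0428
grip_force: 0.0
t 22.27 grasp now (winch) [ -5.7 -88.7 239.3] F winch [ 0.7 -0.   0.6] w 42.8 gf 0.0
1060 [ -7.13149104 -80.95701549] 159.79548771159136
tin [594.28813362 303.10032976  46.07624437] 39.265306122448976
box [564.45805154  45.50963125 586.59426228] 32.142857142857146
col [411.92363356 115.31223742   0.67682137] 47.333333333333336
```

View pics/s2z.png

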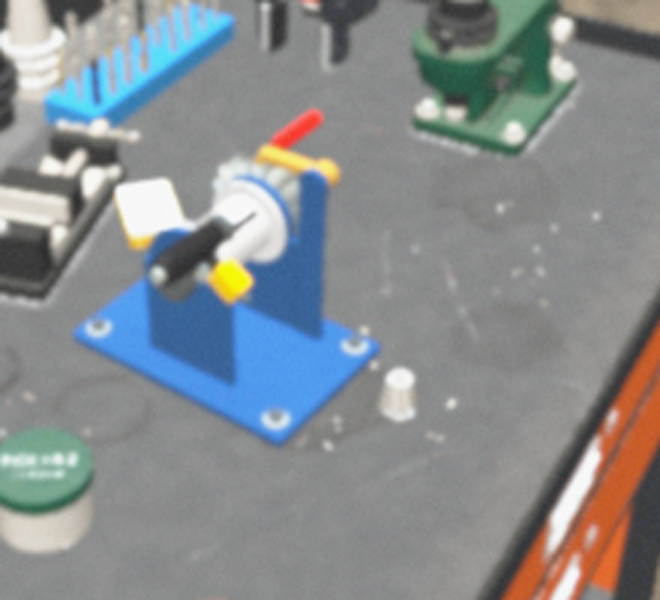

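The scene view shows the pawl lying on the wheel (290,160), the crank leaning on the yellow stop (230,280), the bystanders in place, and the gripper clear. Handing in.

```bash
python3 -c "
from plant import finish_job
print(finish_job())"
```

```text
the job is handed in; nothing more can be done
None
```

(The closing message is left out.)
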